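Wedge a bat just off its front feet and hold

ROBOT

A 6-joint arm with a two-finger parallel gripper is mounted at the origin on the work surface; the furniture and walls round the work are solid. World frame = base frame: x ahead of the robot, y to its left, z up, the work surface at z = 0. Lengths are in m, angles in rad, forces in N, time in s.
With the tool pointing down it reaches from about 0.35 to 0.725 m from the base axis. Payload 4.3 kg.
Tool frame: the origin (TCP) lies at the very end of the fingers, on their centre line; the grasp point (between the pads) lies bot.hold_point_z behind it (bot.hold_point_z is the distance from the TCP to the grasp point, in m); z points along the fingers, y is the line along which they close (so a half turn about z gives the same grasp; the last joint's range is limited). The gripper opens to 85 mm and grips with 20 to 120 N. Pads are 22 mm wide; open, the fingers measure 114 mm over their backs; the gripper's body (76 mm by 85 mm) begins 54 mm behind the grasp point. The pads swing forward as they close: fully open they stand 13 mm farther back than shut.
Start: joints at [1.123, 0.377, 0.081, 1.274, 0, 1.46], TCP at [0.191, 0.543, 0.231] pointing down, gripper open.
Joint ranges: [-2.72, 2.72], [-0.84, 1.66], [-1.02, 1.22], [-1.77, 2.12], [-1.37, 1.28], [-3.14, 3.14]. Speed limits (rad/s): [2.57, 2.57, 3.14, 3.14, 3.14, 3.14].

INTERFACE

Orientations are given as a 3x3 rotation matrix whose columns are the frame's x, y, z axes.
In Python, from plant import bot, get_image, camera_params gives the robot as it stands.
- The arm moves only by the tool play_rows, never from a script. Its argument "series" is a list of rows, each an object with "dr": the turn, a rotation vector about the tool's x, y, z as a fraction of full scale, a list of three; "offset": the shift along the tool's x, y, z as a fraction of full scale, a list of three; "hand": the opening, from 0 (shut) to 1 (fully open). In form: [{"dr": [rx, ry, rz], "offset": [dx, dy, dz], "hand": hand}, ...]. A call has exactly 10 rows; each row shifts and turns the commanded pose from where the row before left it, along the tool's axes as they then stand; what a row does not reach is not made up. Full scale, the value 1, is 0.04 m for a shift and 0.08 rad for a turn. A row lasts 1/12 s, in which the tool goes at most 41.7 mm and 7.16 degrees, less where a joint would pass 70% of its speed; a pose out of reach is approached as far as the arm can. A call with a number of a shift or a turn outside -1 to 1 is refused whole. A call with a gripper value outside its range is refused whole. The fingers move at their own pace and stop on an object; "squeeze" is the grip in N (left out, the last holds). Time passes only in rows, so rows that do not move let the fingers close, or fill a call up. It gives the time, the measured TCP pose, the force, the opening and the grip force at its end, in the units of the state.
- bot.sense(): the state, without advancing time (a new reading comes with each control period).
- get_image(name): name is "scene" or "top"; returns (picture, depth): 480x640x3 uint8, red, green, blue; 480x640 float32, m along the optical axis (not along the pixel's ray), 0 where there is no reading.
- camera_params(name): a dict with "fx", "fy", "cx", "cy" (pixels), "k1" (the pictures are not rectified: a ray, as slopes to the right and down, at radius r is drawn at 1 + k1 r^2 times it, then the intrinsics apply), "xyz" and "attitude" of the camera in the world. Camera axes: x right, y up, looking along -z (the intrinsics and any distortion apply to the point x, -y, -z); pixel columns grow to the right and rows downward; lengths in m; the calibration is good to about 2 mm. A picture is of the moment at which its call begins. camera_params takes no time and is no camera call.
- bot.finish_job(): hands the job in; it is judged then, once.
The state is a dict: "time_s": time; "joint_pos": joint angles; "qvel": joint speeds; "joint_efforts": joint torques, N m; "ee_pos": TCP position; "orientation": TCP orientation; "wrist_force": force on the tool from outside, world axes, zero at the start; "torque": the same for the moment, N m; "gripper_width": opening from 0.0 (shut) to 1.0 (fully open); "finger_force": force on a finger pad.
Only numpy, scipy, OpenCV 4.12 (cv2) and the standard library are available. Lean on these libraries where they do the work, as an engineer would, in place of code of your own. Each camera call takes 0.05 s, during which the arm holds its last target. There are 200 camera calls.

TASK

Pick up the tapered wooden wedge and, thin end first and flat on the board, push it midway between the two front feet of the drying stand, under the front rim of the round bat that carries the bowl, until the bat has just lifted clear of both front feet by about 3 mm. Finish there, still gripping the wedge in place so that the feet can be wiped. Do not touch the bat or the bowl with the robot, do not jack the bat up high or let the bowl slide, and leave the plain block and the loop tool where they are.

Things in the scene. Friction and masses are not known exactly. Their poses are not given: they have to be found in the camera images.
- stand: fixed drying stand: plywood board 12 mm thick, x -0.25 to 0.19, y +-0.12 in its frame, with four round feet 24 mm wide, 30 mm high (rear ones at x 0.11, y +-0.085). Origin on the table under the bat's centre, z up; +x is the direction to push the wedge, 62 to 100 degrees in the world, i.e. roughly to +y. Two steel pins behind the bat's rear rim stop it from sliding to +x
- front_feet: the two front feet of the stand, at x = -0.11, y = +-0.085 in the stand's frame (this origin is the same as the stand's), top at z = 0.042; they carry the front of the bat at the start
- bat: loose round plywood bat (disc), 330 mm diameter, 16 mm thick, about 0.95 kg, lying on the four feet; origin at the centre of its underside, 42 mm above the table; axes as the stand's
- bat_front (a point): point on the underside of the bat at its front rim, where the wedge goes in: x = -0.164, y = 0 in the stand's frame, 30 mm above the board's top (z = 0.042) at the start. It rises 1.25 times as much as bat_feet, as the bat pivots on the rear feet
- bat_feet (a point): point on the underside of the bat midway between the two front feet (x = -0.11, y = 0 in the stand's frame), z = 0.042 when the bat lies on the feet; its rise above that is the gap at the front feet
- bowl: unglazed white bowl, 190 mm across, 78 mm high, 0.55 kg, standing loose near the middle of the bat; origin at the centre of its underside
- wedge: tapered pale wooden wedge, 150 x 40 mm, 0.13 kg, flat on the table; it and the block swap places. Origin: centre of its flat underside, +x to the thin end. 42 mm high over the butt (x -0.075 to -0.025, grip here across the 40 mm), falling evenly to 16 mm at x 0.075: it meets the bat with the thin end 54 mm inside the rim, then 3.8 mm of push (about 5 to 20 N) lifts the rim 1 mm
- wedge_tip (a point): middle of the lower edge of the wedge's thin end (x = +0.075 on the wedge)
- block: plain pale wooden block 150 x 40 x 42 mm, same wood but not tapered; not used; origin at the centre of its underside
- loop_tool: loop trimming tool, 177 mm long, lying on the table; bystander; origin at its underside centre
Mind the look-alikes: they are no part of the job. What is shaped like the wedge but green or purple is not meant.

How it is judged:
By the outcome, as a careful person would: the job done as asked, in the order asked, and still so for the second after the job is handed in, while the arm keeps its last pose, push and grip.
It also fails if it takes over 38 s, if anything falls off the work surface, if the arm or the gripper's body presses on something with over 40 N, if the wrist force passes 120 N, or if a joint passes its speed limit or range.

## Working session

There is one attempt and no reset: what is moved stays moved. The work goes in short steps, Python scripts to look and compute and a tool call to move; the robot and the scene stay as the last step left them, time stands still between calls to the robot, and variables do not carry over. Pictures are saved under pics/ and viewed, at most 10 in all, crops included, and the job is handed in when it is done.

Besides the shell and the picture viewer there is one more tool, called after ">>>" as name(argument=value, ...), one argument or row to a line, values as JSON. play_rows: Moves the arm, as the interface text tells. Its arguments: {"type":"object","properties":{"series":{"type":"array","items":{"type":"object","properties":{"dr":{"type":"array","items":{"type":"number","minimum":-1,"maximum":1}},"offset":{"type":"array","items":{"type":"number","minimum":-1,"maximum":1}},"hand":{"type":"number"}}}},"squeeze":{"type":"number"}},"required":["series"]}

```bash
mkdir -p pics
cat > h.py <<'E'
import numpy as np, cv2
from plant import bot, get_image, camera_params
def cloud(name):
    im,d=get_image(name); c=camera_params(name)
    v,u=np.mgrid[0:480,0:640]
    K=np.array([[c['fx'],0,c['cx']],[0,c['fy'],c['cy']],[0,0,1]],float)
    pts=np.stack([u.ravel(),v.ravel()],1).astype(np.float64)[:,None]
    n=cv2.undistortPoints(pts,K,np.array([c['k1'],0,0,0.]))[:,0].reshape(480,640,2)
    P=np.stack([n[...,0]*d,-n[...,1]*d,-d],-1)
    W=P@np.array(c['attitude']).reshape(3,3).T+np.array(c['xyz'])
    W[d<=0]=np.nan
    return im,d,W
def save(im,f): cv2.imwrite('pics/'+f,im[...,::-1])
E
python3 - <<'E'
from h import *
for n in('top','scene'):
    im,d,W=cloud(n); save(im,n+'0.png'); np.savez('/tmp/%s.npz'%n,im=im,W=W); print(camera_params(n))
s=bot.sense(); print(s, bot.hold_point_z)
E
```

```text
{'fx': 445.77282003840395, 'fy': 445.77282003840395, 'cx': 313.41075805731043, 'cy': 243.93910021395914, 'k1': -0.10106413606418346, 'xyz': array([ 0.19631938, -0.25317914,  1.48514658]), 'attitude': array([[-0.02169943,  0.98059927, -0.19481841],
       [-0.99928896, -0.02728309, -0.02602306],
       [-0.03083344,  0.1941152 ,  0.98049405]])}
{'fx': 500.5651888477249, 'fy': 500.5651888477249, 'cx': 322.9564237200568, 'cy': 236.8096215173488, 'k1': 0.03718368849855831, 'xyz': array([-0.34438273, -1.12852397,  0.69258171]), 'attitude': array([[ 0.72545073,  0.32032036, -0.609193  ],
       [-0.68798122,  0.31166029, -0.65540041],
       [-0.02007683,  0.89457405,  0.44646858]])}
{'time_s': 0.1, 'joint_pos': array([1.12271634e+00, 3.78022520e-01, 7.97667550e-02, 1.27442509e+00,
       8.58865812e-06, 1.46048104e+00]), 'qvel': array([ 0.00021021, -0.00264106,  0.00127152,  0.0006404 ,  0.00064446,
       -0.00172208]), 'joint_efforts': array([ 1.14366725e-03, -4.64693713e+01,  2.70582354e+01,  1.20330078e-02,
       -1.75751225e-04,  6.69094305e-06]), 'ee_pos': array([0.19028249, 0.54196939, 0.23043858]), 'orientation': array([[-9.43497661e-01,  3.31378159e-01, -8.24186134e-04],
       [ 3.31379114e-01,  9.43496164e-01, -1.69476804e-03],
       [ 2.16007344e-04, -1.87212775e-03, -9.99998224e-01]]), 'wrist_force': array([-0.35122831, -0.53976063,  0.35278025]), 'torque': array([-0.01067179,  0.02965201, -0.01058743]), 'finger_force': 0.0, 'gripper_width': 1.0028955335718135} 0.0187
```

View pics/top0.png

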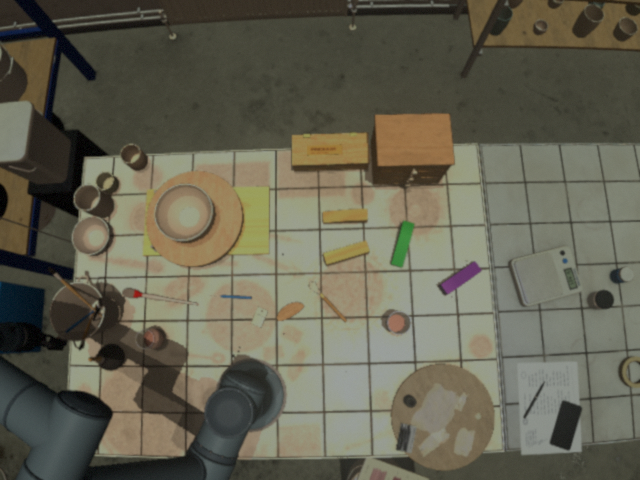

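View pics/scene0.png

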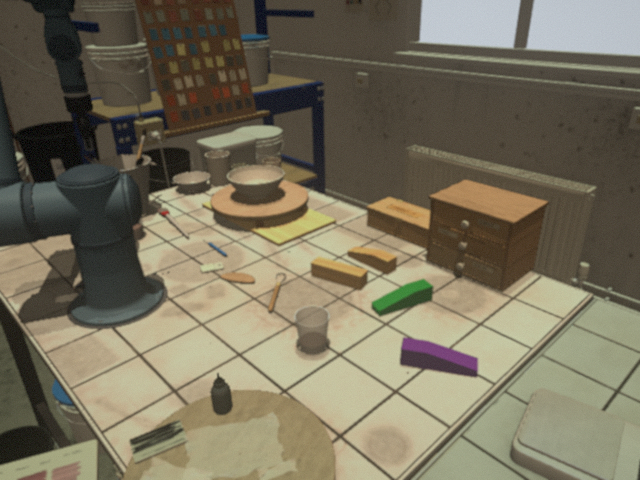

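The top view shows the stand (yellow board about (207,220), bat (195,217)) and two pale pieces at (345,215) and (346,252). In the scene view the far one at (372,258) is tapered, so it is the wedge, and the near one is the block. Next I measure them.

```bash
cat > m.py <<'E'
from h import *
def rect(P):
    (c,s,a)=cv2.minAreaRect(P[:,:2].astype(np.float32)*1000); return np.round(c,1),np.round(s,1),round(a,2)
if __name__=='__main__':
  for n,boxes in (('top',{'far':(315,200,375,228),'near':(315,236,375,268)}),('scene',{'far':(345,242,400,275),'near':(308,252,370,290)})):
    z=np.load('/tmp/%s.npz'%n); im,W=z['im'],z['W']
    hsv=cv2.cvtColor(im,cv2.COLOR_RGB2HSV)
    for k,(a,b,c,d) in boxes.items():
        w=W[b:d,a:c].reshape(-1,3); h=hsv[b:d,a:c].reshape(-1,3)
        print(n,k,'table z',np.nanmedian(w[w[:,2]<0.008,2]))
        P=w[(w[:,2]>0.010)&(w[:,2]<.06)]
        print(len(P),rect(P),'zmax',np.percentile(P[:,2],[5,50,98]))
        m=P[:,:2].mean(0); U=np.linalg.svd(P[:,:2]-m,full_matrices=0)[2][0]; 
        if U[1]<0: U=-U
        t=(P[:,:2]-m)@U; print('axis',U,np.degrees(np.arctan2(U[1],U[0])),'mean',m)
        for lo in np.arange(-.08,.08,.02):
            q=P[(t>=lo)&(t<lo+.02)]
            if len(q): print('  %.2f z95 %.4f n%d'%(lo+.01,np.percentile(q[:,2],90),len(q)))
  z=np.load('/tmp/top.npz'); im,W=z['im'],z['W']; hsv=cv2.cvtColor(im,cv2.COLOR_RGB2HSV)
  R=np.zeros((480,640),bool); R[160:275,138:280]=1
  B=R&(W[...,2]>0.052)&(W[...,2]<0.064); P=W[B]
  # bat: enclosing circle
  cc,r=cv2.minEnclosingCircle((P[:,:2]*1000).astype(np.float32)); print('bat',cc,r,len(P),np.median(P[:,2]))
  bo=R&(W[...,2]>0.064)&(W[...,2]<0.16)&(np.hypot(W[...,0]-cc[0]/1000,W[...,1]-cc[1]/1000)<.165); print('bowl',cv2.minEnclosingCircle((W[bo][:,:2]*1000).astype(np.float32)),np.nanmax(W[bo][:,2]))
  Y=R&(hsv[...,0]>22)&(hsv[...,0]<34)&(hsv[...,1]>110)&(W[...,2]>0.006)&(W[...,2]<.02)
  Y=cv2.morphologyEx(Y.astype(np.uint8),cv2.MORPH_OPEN,np.ones((3,3)))>0
  P=W[Y]; print('board',len(P),rect(P),np.median(P[:,2]))
E
python3 m.py
```

```text
top far table z -0.00044438019661807715
590 (array([ 579.6, -322.7]), array([148.2,  48.3]), 89.14) zmax [0.01549487 0.03434842 0.04661699]
axis [0.02459666 0.99969746] 88.59057296948055 mean [ 0.57963734 -0.32378732]
  -0.07 z95 0.0449 n52
  -0.05 z95 0.0458 n79
  -0.03 z95 0.0452 n85
  -0.01 z95 0.0431 n79
  0.01 z95 0.0381 n80
  0.03 z95 0.0349 n78
  0.05 z95 0.0287 n77
  0.07 z95 0.0225 n60
top near table z -0.0003379385729986861
610 (array([ 456.1, -308.4]), array([176.5,  92. ]), 82.68) zmax [0.02327291 0.04166169 0.04919406]
axis [-0.25491847  0.96696255] 104.768754134871 mean [ 0.45309547 -0.3217907 ]
  -0.07 z95 0.0461 n62
  -0.05 z95 0.0458 n83
  -0.03 z95 0.0463 n80
  -0.01 z95 0.0457 n81
  0.01 z95 0.0465 n82
  0.03 z95 0.0466 n79
  0.05 z95 0.0462 n79
  0.07 z95 0.0454 n64
scene far table z 0.0016850846206760695
928 (array([ 522.4, -326.3]), array([154.9, 162.3]), 88.92) zmax [0.01330053 0.03542299 0.04578823]
axis [0.81852497 0.57447095] 35.06259109575364 mean [ 0.55068763 -0.35175779]
  -0.07 z95 0.0450 n82
  -0.05 z95 0.0453 n12
  -0.03 z95 0.0401 n5
  -0.01 z95 0.0436 n189
  0.01 z95 0.0449 n219
  0.03 z95 0.0443 n147
  0.05 z95 0.0381 n107
  0.07 z95 0.0307 n56
scene near table z 0.0014095955701089458
1211 (array([ 502.1, -311.2]), array([149.6, 152.4]), 15.47) zmax [0.01259193 0.0351996  0.04595645]
axis [-0.6735781   0.73911606] 132.34382836849042 mean [ 0.46065699 -0.33027576]
  -0.07 z95 0.0400 n82
  -0.05 z95 0.0442 n203
  -0.03 z95 0.0447 n194
  -0.01 z95 0.0445 n158
  0.01 z95 0.0448 n144
  0.03 z95 0.0452 n147
  0.05 z95 0.0450 n140
  0.07 z95 0.0444 n123
bat (631.213623046875, 228.4814453125) 229.82525634765625 4334 0.05795697065652716
bowl ((598.3958129882812, 203.0893096923828), 155.83819580078125) 0.14332209765269077
board 428 (array([586.2, 157.1]), array([232.5, 428.4]), 0.4) 0.01206942158748081
```

Run:
```python
import cv2
a=cv2.imread('pics/top0.png')[120:290,130:390]; cv2.imwrite('pics/topc.png',cv2.resize(a,None,fx=3,fy=3,interpolation=cv2.INTER_CUBIC))
```

```text
(no output)
```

View pics/topc.png

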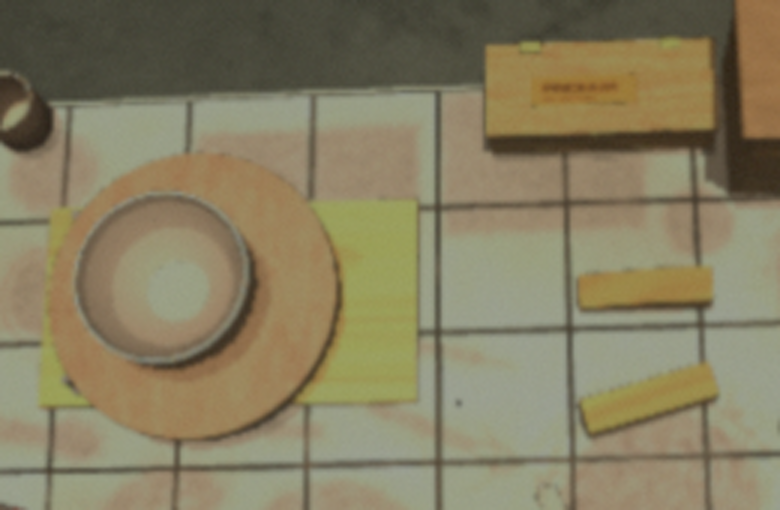

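```bash
cat >> h.py <<'E'
def onplane(name,uv,z):
    c=camera_params(name); K=np.array([[c['fx'],0,c['cx']],[0,c['fy'],c['cy']],[0,0,1]],float)
    n=cv2.undistortPoints(np.asarray(uv,float).reshape(-1,1,2),K,np.array([c['k1'],0,0,0.]))[:,0]
    r=np.c_[n[:,0],-n[:,1],-np.ones(len(n))]@np.array(c['attitude']).T; o=np.array(c['xyz'])
    return o+r*((z-o[2])/r[:,2])[:,None]
E
cat > f.py <<'E'
from h import *
from scipy.optimize import least_squares
z=np.load('/tmp/top.npz'); im,W=z['im'],z['W']; hsv=cv2.cvtColor(im,cv2.COLOR_RGB2HSV)
for (u,v) in [(255,210),(160,250),(232,230),(280,220),(345,215),(345,253)]: print((u,v),hsv[v,u],W[v,u].round(3))
R=np.zeros((480,640),np.uint8); R[160:275,138:280]=1
Y=((hsv[...,0]>=24)&(hsv[...,0]<36)&(hsv[...,1]>95)&(hsv[...,2]>90)&(R>0)).astype(np.uint8)
Y=cv2.morphologyEx(Y,cv2.MORPH_OPEN,np.ones((2,2)))
n,l,st,_=cv2.connectedComponentsWithStats(Y); keep=np.isin(l,[i for i in range(1,n) if st[i,4]>15])
v,u=np.where(keep); P=onplane('top',np.c_[u,v],.012)
c,s,a=cv2.minAreaRect((P[:,:2]*1000).astype(np.float32)); print('board',len(P),c,s,a)
# bat: outline where not over yellow/board: orange pixels, heights >.045
O=((W[...,2]>.045)&(W[...,2]<.2)&(R>0)).astype(np.uint8)
n,l,st,_=cv2.connectedComponentsWithStats(O); O=(l==1+np.argmax(st[1:,4])).astype(np.uint8)
cn=max(cv2.findContours(O,0,1)[0],key=len)[:,0]; P=onplane('top',cn,.058)[:,:2]
f=least_squares(lambda p:np.hypot(*(P-p[:2]).T)-p[2],[.58,.2,.165],loss='soft_l1',f_scale=.002); print('bat',f.x,np.sqrt(np.mean(f.fun**2)))
f=least_squares(lambda p:np.hypot(*(P-p[:2]).T)-.165,[.58,.2],loss='soft_l1',f_scale=.002); print('bat',f.x)
O=((W[...,2]>.068)&(W[...,2]<.2)&(R>0)).astype(np.uint8)
cn=max(cv2.findContours(O,0,1)[0],key=len)[:,0]; P=onplane('top',cn,.136)[:,:2]
f=least_squares(lambda p:np.hypot(*(P-p[:2]).T)-p[2],[.58,.2,.095],loss='soft_l1',f_scale=.002); print('bowl',f.x)
o=keep.astype(np.uint8)*255; 
# wedge and block: project model outline silhouette by fitting
from scipy.optimize import minimize
def proj(X):
    c=camera_params('top'); A=np.array(c['attitude']); q=(X-np.array(c['xyz']))@A
    s=np.c_[q[:,0],-q[:,1]]/-q[:,2:]; r2=(s**2).sum(1,keepdims=True); s=s*(1+c['k1']*r2)
    return s*[c['fx'],c['fy']]+[c['cx'],c['cy']]
def model(p,h):
    V=np.array([[x,y,z] for x,zz in((-.075,.042),(-.025,.042),(.075,h)) for y in(-.02,.02) for z in(0,zz)])
    c,s=np.cos(p[2]),np.sin(p[2]); return V@np.array([[c,s,0],[-s,c,0],[0,0,1]])+[p[0],p[1],0]
for k,(x0,y0,x1,y1),p0,h in(('wedge',(312,198,378,230),[.578,-.324,1.556],.016),('block',(312,232,378,272),[.452,-.322,1.83],.042)):
    M=np.zeros((480,640),np.float32); b=((hsv[...,1]>105)&(hsv[...,0]<32)); M[y0:y1,x0:x1]=b[y0:y1,x0:x1]
    def cost(p,h=h):
        q=cv2.convexHull(proj(model(p,h)).astype(np.float32)); S=np.zeros((480*8,640*8),np.uint8)[y0*8:y1*8,x0*8:x1*8].copy()
        cv2.fillConvexPoly(S,np.round((q+.5-[x0,y0])*8-.5).astype(np.int32),1)
        S=cv2.resize(S.astype(np.float32),(x1-x0,y1-y0),interpolation=cv2.INTER_AREA)
        return np.abs(S-M[y0:y1,x0:x1]).sum()
    r=minimize(cost,p0,method='Nelder-Mead',options=dict(initial_simplex=np.array([p0,p0+np.array([.01,0,0]),p0+np.array([0,.01,0]),p0+np.array([0,0,.1])]),xatol=1e-4,fatol=.1))
    print(k,M.sum(),r.x.round(4),np.degrees(r.x[2]),r.fun)
E
python3 f.py
```

```text
(255, 210) [ 32 109 159] [ 0.613 -0.016  0.014]
(160, 250) [ 18 112 155] [0.473 0.296 0.058]
(232, 230) [ 17 113 158] [0.534 0.053 0.059]
(280, 220) [ 35  37 158] [ 0.579 -0.1   -0.   ]
(345, 215) [ 22 139 156] [ 0.581 -0.323  0.033]
(345, 253) [ 22 139 156] [ 0.449 -0.318  0.046]
board 2149 (577.6552124023438, 153.35784912109375) (437.7356872558594, 237.75498962402344) 88.93875885009766
bat [0.5824803  0.18683948 0.1648953 ] 0.0018946341789973565
bat [0.58247677 0.18683616]
bowl [0.58158046 0.19698882 0.09435489]
wedge 535.0 [ 0.5814 -0.3202  1.5507] 88.84902911767358 90.96875
block 532.0 [ 0.4527 -0.3213  1.8477] 105.86413573246112 106.5625
```

```bash
cat > b.py <<'E'
exec(open('f.py').read().split('# bat: outline')[0])
g=cv2.GaussianBlur(im.astype(np.float32)[...,2],(0,0),.7) # blue: yellow board is dark in blue
# left(+x, up) edge and right (down) edge: scan columns 248..266 and rows for front edge
def edge_v(u,v0,v1):
    d=np.gradient(g[v0:v1,u]); i=np.argmax(abs(d)); 
    if 0<i<len(d)-1:
        a,b,c=abs(d[i-1]),abs(d[i]),abs(d[i+1]); i=i+.5*(a-c)/(a-2*b+c+1e-9)
    return v0+i
def edge_h(v,u0,u1):
    d=np.gradient(g[v,u0:u1]); i=np.argmax(abs(d)); a,b,c=abs(d[i-1]),abs(d[i]),abs(d[i+1]); return u0+i+.5*(a-c)/(a-2*b+c+1e-9)
top=[(u,edge_v(u,178,198)) for u in range(240,267)]; bot_=[(u,edge_v(u,246,263)) for u in range(236,267)]
fr=[(edge_h(v,260,278),v) for v in range(192,250)]
for n,E in(('far x',top),('near x',bot_),('front y',fr)):
    P=onplane('top',E,.012)[:,:2].astype(np.float32); vx,vy,x,y=cv2.fitLine(P,cv2.DIST_HUBER,0,.01,.01).ravel()
    print(n,'ang',np.degrees(np.arctan2(vy,vx)),x,y,np.median(abs((P[:,0]-x)*vy-(P[:,1]-y)*vx)))
E
python3 b.py | tail -3
```

```text
(345, 215) [ 22 139 156] [ 0.581 -0.323  0.033]
(345, 253) [ 22 139 156] [ 0.449 -0.318  0.046]
board 2149 (577.6552124023438, 153.35784912109375) (437.7356872558594, 237.75498962402344) 88.93875885009766Traceback (most recent call last):
  File "b.py", line 12, in <module>
    fr=[(edge_h(v,260,278),v) for v in range(192,250)]
         ~~~~~~^^^^^^^^^^^
  File "b.py", line 10, in edge_h
    d=np.gradient(g[v,u0:u1]); i=np.argmax(abs(d)); a,b,c=abs(d[i-1]),abs(d[i]),abs(d[i+1]); return u0+i+.5*(a-c)/(a-2*b+c+1e-9)
                                                                                    ~^^^^^
IndexError: index 18 is out of bounds for axis 0 with size 18
```

>>> play_rows(
  series=[
    {"dr": [0, 0, 1], "offset": [0, 0, 0], "hand": 1},
    {"dr": [0, 0, 1], "offset": [0, 0, 0], "hand": 1},
    {"dr": [0, 0, 1], "offset": [0, 0, 0], "hand": 1},
    {"dr": [0, 0, 1], "offset": [0, 0, 0], "hand": 1},
    {"dr": [0, 0, 1], "offset": [0, 0, 0], "hand": 1},
    {"dr": [0, 0, 1], "offset": [0, 0, 0], "hand": 1},
    {"dr": [0, 0, 1], "offset": [0, 0, 0], "hand": 1},
    {"dr": [0, 0, 1], "offset": [0, 0, 0], "hand": 1},
    {"dr": [0, 0, 1], "offset": [0, 0, 0], "hand": 1},
    {"dr": [0, 0, 1], "offset": [0, 0, 0], "hand": 1},
  ],
)

```text
time_s: 0.93
ee_pos: [0.1904, 0.5421, 0.2307]
orientation: [[-0.416, 0.909, -0.0], [0.909, 0.416, -0.001], [-0.001, -0.001, -1.0]]
wrist_force: [0.0, -0.9, 0.3]
gripper_width: 1.001
finger_force: 0.0
```

```bash
sed -i 's/return u0+i+.5.*/return u0+i if not 0<i<len(d)-1 else u0+i+.5*(a-c)\/(a-2*b+c+1e-9)/; s/c=abs(d\[i-1\]),abs(d\[i\]),abs(d\[i+1\]); return/c=abs(np.pad(d,(0,1))[[i-1,i,i+1]]); return/; ' b.py; python3 b.py | tail -3
```

```text
far x ang -87.54446 0.70035315 -0.00043094772 0.00068899756
near x ang 89.35173 0.45729065 0.007712738 0.00026866066
front y ang -0.28279823 0.586111 -0.091432236 1.1543744e-05
```

>>> play_rows(
  series=[
    {"dr": [0, 0, 1], "offset": [0, 0, 0], "hand": 1},
    {"dr": [0, 0, 1], "offset": [0, 0, 0], "hand": 1},
    {"dr": [0, 0, 1], "offset": [0, 0, 0], "hand": 1},
    {"dr": [0, 0, 1], "offset": [0, 0, 0], "hand": 1},
    {"dr": [0, 0, 1], "offset": [0, 0, 0], "hand": 1},
    {"dr": [0, 0, 0.6], "offset": [0, 0, 0], "hand": 1},
    {"dr": [0, 0, 0], "offset": [-0.8, 0.4, 0], "hand": 1},
    {"dr": [0, 0, 0], "offset": [-0.8, 0.4, 0], "hand": 1},
    {"dr": [0, 0, 0], "offset": [-0.8, 0.4, 0], "hand": 1},
    {"dr": [0, 0, 0], "offset": [-0.8, 0.4, 0], "hand": 1},
  ],
)

```text
time_s: 1.77
ee_pos: [0.2527, 0.412, 0.2307]
orientation: [[0.014, 1.0, -0.0], [1.0, -0.014, -0.001], [-0.001, -0.0, -1.0]]
wrist_force: [0.9, 0.3, 0.3]
gripper_width: 1.002
finger_force: 0.0
```

```bash
sed -i 's/edge_h(v,260,278)/edge_h(v,263,274)/; s/178,198/181,191/; s/246,263/249,260/;s/range(240,267)/range(243,266)/;s/range(236,267)/range(240,266)/' b.py; echo "print(np.round(fr[::6],1).tolist(),np.round(top[::4],1).tolist(),np.round(bot_[::4],1).tolist())" >> b.py; python3 b.py | tail -4
```

```text
far x ang -87.15464 0.7006871 -0.009222097 0.00052338955
near x ang 89.395515 0.45720688 0.001567492 0.0002723125
front y ang -0.7440923 0.6036471 -0.066251844 0.00022697593
[[269.9, 192.0], [269.8, 198.0], [269.8, 204.0], [269.7, 210.0], [269.7, 216.0], [269.6, 222.0], [269.7, 228.0], [269.7, 234.0], [269.2, 240.0], [268.9, 246.0]] [[243.0, 186.9], [247.0, 186.4], [251.0, 186.2], [255.0, 186.2], [259.0, 185.1], [263.0, 185.3]] [[240.0, 255.0], [244.0, 255.0], [248.0, 254.9], [252.0, 255.1], [256.0, 255.1], [260.0, 254.8], [264.0, 254.0]]
```

>>> play_rows(
  series=[
    {"dr": [0, 0, 0], "offset": [-0.9, 0.38, 0], "hand": 1},
    {"dr": [0, 0, 0], "offset": [-0.9, 0.38, 0], "hand": 1},
    {"dr": [0, 0, 0], "offset": [-0.9, 0.38, 0], "hand": 1},
    {"dr": [0, 0, 0], "offset": [-0.9, 0.38, 0], "hand": 1},
    {"dr": [0, 0, 0], "offset": [-0.9, 0.38, 0], "hand": 1},
    {"dr": [0, 0, 0], "offset": [-0.9, 0.38, 0], "hand": 1},
    {"dr": [0, 0, 0], "offset": [-0.9, 0.38, 0], "hand": 1},
    {"dr": [0, 0, 0], "offset": [-0.9, 0.38, 0], "hand": 1},
    {"dr": [0, 0, 0], "offset": [-0.9, 0.38, 0], "hand": 1},
    {"dr": [0, 0, 0], "offset": [-0.9, 0.38, 0], "hand": 1},
  ],
)

```text
time_s: 2.6
ee_pos: [0.3991, 0.0494, 0.2311]
orientation: [[0.015, 1.0, -0.0], [1.0, -0.015, 0.0], [0.0, -0.0, -1.0]]
wrist_force: [0.6, 1.2, -0.2]
gripper_width: 0.997
finger_force: 0.0
```

>>> play_rows(
  series=[
    {"dr": [0, 0, 0], "offset": [-0.93, 0.41, 0], "hand": 1},
    {"dr": [0, 0, 0], "offset": [-0.93, 0.41, 0], "hand": 1},
    {"dr": [0, 0, 0], "offset": [-0.93, 0.41, 0], "hand": 1},
    {"dr": [0, 0, 0], "offset": [-0.93, 0.41, 0], "hand": 1},
    {"dr": [0, 0, 0], "offset": [-0.93, 0.41, 0], "hand": 1},
    {"dr": [0, 0, 0], "offset": [-0.93, 0.41, 0], "hand": 1},
    {"dr": [0, 0, 0], "offset": [-0.93, 0.41, 0], "hand": 1},
    {"dr": [0, 0, 0], "offset": [-0.93, 0.41, 0], "hand": 1},
    {"dr": [0, 0, 0], "offset": [-0.93, 0.41, 0], "hand": 1},
    {"dr": [0, 0, 0], "offset": [-0.93, 0.41, 0], "hand": 1},
  ],
)

```text
time_s: 3.43
ee_pos: [0.5577, -0.3249, 0.2306]
orientation: [[0.015, 1.0, -0.001], [1.0, -0.015, 0.001], [0.001, -0.001, -1.0]]
wrist_force: [0.5, 0.0, 0.9]
gripper_width: 1.001
finger_force: 0.0
```

>>> play_rows(
  series=[
    {"dr": [0, 0, 0], "offset": [-0.6, 0.28, 0], "hand": 1},
    {"dr": [0, 0, 0], "offset": [-0.6, 0.28, 0], "hand": 1},
    {"dr": [0, 0, 0], "offset": [0, 0, 0], "hand": 1},
    {"dr": [0, 0, 0], "offset": [0, 0, 0.8], "hand": 1},
    {"dr": [0, 0, 0], "offset": [0, 0, 0.9], "hand": 1},
    {"dr": [0, 0, 0], "offset": [0, 0, 0.9], "hand": 1},
    {"dr": [0, 0, 0], "offset": [0, 0, 0.6], "hand": 1},
    {"dr": [0, 0, 0], "offset": [0, 0, 0.4], "hand": 1},
    {"dr": [0, 0, 0], "offset": [0, 0, 0.3], "hand": 1},
    {"dr": [0, 0, 0], "offset": [0, 0, 0], "hand": 1},
  ],
)

```text
time_s: 4.27
ee_pos: [0.5767, -0.3688, 0.0712]
orientation: [[0.015, 1.0, -0.006], [1.0, -0.015, 0.005], [0.005, -0.006, -1.0]]
wrist_force: [-0.3, -0.1, -0.1]
gripper_width: 1.0
finger_force: 0.0
```

Run:
```python
from h import *
im,d=get_image('top'); im2,d=get_image('scene')
a=cv2.resize(im[180:280,290:410],None,fx=4,fy=4,interpolation=2); b=cv2.resize(im2[200:320,290:430],(480,400),interpolation=2)
save(np.vstack([a[:,:480],b])[:600] if 0 else np.hstack([a[:400,:400],b[:,:400]]),'g1.png')
```

```text
(no output)
```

View pics/g1.png

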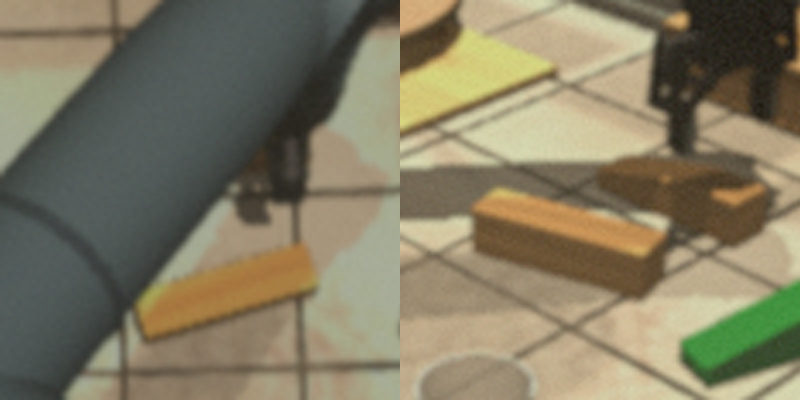

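The fingers straddle the wedge's butt (right half, about (725,190)) and stay clear of the block. I continue down.

>>> play_rows(
  series=[
    {"dr": [0, 0, 0], "offset": [0, 0.08, 0.3], "hand": 1},
    {"dr": [0, 0, 0], "offset": [0, 0, 0.3], "hand": 1},
    {"dr": [0, 0, 0], "offset": [0, 0, 0.3], "hand": 1},
    {"dr": [0, 0, 0], "offset": [0, 0, 0.25], "hand": 1},
    {"dr": [0, 0, 0], "offset": [0, 0, 0.2], "hand": 1},
    {"dr": [0, 0, 0], "offset": [0, 0, 0], "hand": 1},
    {"dr": [0, 0, 0], "offset": [0, 0, 0], "hand": 1},
    {"dr": [0, 0, 0], "offset": [0, 0, 0], "hand": 1},
    {"dr": [0, 0, 0], "offset": [0, 0, 0], "hand": 1},
    {"dr": [0, 0, 0], "offset": [0, 0, 0], "hand": 1},
  ],
)

```text
time_s: 5.2
ee_pos: [0.583, -0.3719, 0.0222]
orientation: [[0.015, 1.0, 0.001], [1.0, -0.015, -0.001], [-0.001, 0.001, -1.0]]
wrist_force: [0.9, 0.5, -0.3]
gripper_width: 1.002
finger_force: 0.0
```

>>> play_rows(
  series=[
    {"dr": [0, 0, 0], "offset": [0, -0.05, 0.2], "hand": 1},
    {"dr": [0, 0, 0], "offset": [0, 0, 0.12], "hand": 1},
    {"dr": [0, 0, 0], "offset": [0, 0, 0], "hand": 1},
    {"dr": [0, 0, 0], "offset": [0, 0, 0], "hand": 0.3},
    {"dr": [0, 0, 0], "offset": [0, 0, 0], "hand": 0.3},
    {"dr": [0, 0, 0], "offset": [0, 0, 0], "hand": 0.3},
    {"dr": [0, 0, 0], "offset": [0, 0, 0], "hand": 0.3},
    {"dr": [0, 0, 0], "offset": [0, 0, 0], "hand": 0.3},
    {"dr": [0, 0, 0], "offset": [0, 0, 0], "hand": 0.3},
    {"dr": [0, 0, 0], "offset": [0, 0, 0], "hand": 0.3},
  ],
  squeeze=70,
)

```text
time_s: 6.03
ee_pos: [0.5809, -0.3717, 0.009]
orientation: [[0.015, 1.0, 0.001], [1.0, -0.015, -0.001], [-0.001, 0.001, -1.0]]
wrist_force: [-0.3, -0.3, 2.2]
gripper_width: 0.457
finger_force: 71.5
```

>>> play_rows(
  series=[
    {"dr": [0, 0, 0], "offset": [0, 0, -0.3], "hand": 0.3},
    {"dr": [0, 0, 0], "offset": [0, 0, -0.4], "hand": 0.3},
    {"dr": [0, 0, 0], "offset": [0.2, 0, -0.2], "hand": 0.3},
    {"dr": [0, 0, 0], "offset": [0.5, -0.02, 0], "hand": 0.3},
    {"dr": [0, 0, 0], "offset": [0.7, -0.02, 0], "hand": 0.3},
    {"dr": [0, 0, 0], "offset": [0.8, -0.02, 0], "hand": 0.3},
    {"dr": [0, 0, 0], "offset": [0.8, -0.02, 0], "hand": 0.3},
    {"dr": [0, 0, 0], "offset": [0.8, -0.02, 0], "hand": 0.3},
    {"dr": [0, 0, 0], "offset": [0.7, -0.01, 0], "hand": 0.3},
    {"dr": [0, 0, 0], "offset": [0.5, 0, 0], "hand": 0.3},
  ],
  squeeze=90,
)

```text
time_s: 6.87
ee_pos: [0.5783, -0.1679, 0.0448]
orientation: [[0.013, 1.0, -0.001], [1.0, -0.013, 0.001], [0.001, -0.001, -1.0]]
wrist_force: [-0.1, -0.1, -1.4]
gripper_width: 0.456
finger_force: 90.4
```

>>> play_rows(
  series=[
    {"dr": [0, 0, 0], "offset": [0.3, 0, 0], "hand": 0.3},
    {"dr": [0, 0, 0], "offset": [0.2, 0, 0], "hand": 0.3},
    {"dr": [0, 0, 0], "offset": [0, 0, 0], "hand": 0.3},
    {"dr": [0, 0, 0], "offset": [0, 0, 0], "hand": 0.3},
    {"dr": [0, 0, 0], "offset": [0, 0, 0], "hand": 0.3},
    {"dr": [0, 0, 0], "offset": [0, 0, 0], "hand": 0.3},
    {"dr": [0, 0, 0], "offset": [0, 0, 0], "hand": 0.3},
    {"dr": [0, 0, 0], "offset": [0, 0, 0], "hand": 0.3},
    {"dr": [0, 0, 0], "offset": [0, 0, 0], "hand": 0.3},
    {"dr": [0, 0, 0], "offset": [0, 0, 0], "hand": 0.3},
  ],
)

```text
time_s: 7.7
ee_pos: [0.5794, -0.1517, 0.0444]
orientation: [[0.015, 1.0, -0.0], [1.0, -0.015, 0.0], [0.0, -0.0, -1.0]]
wrist_force: [-0.8, -0.1, -1.2]
gripper_width: 0.458
finger_force: 90.4
```

Run:
```python
from h import *
im,d,W=cloud('top'); im2,d2,W2=cloud('scene'); np.savez('/tmp/s2.npz',im=im2,W=W2); np.savez('/tmp/t2.npz',im=im,W=W)
a=cv2.resize(im[160:280,140:340],(800,480),interpolation=2); save(a,'h_top.png')
b=cv2.resize(im2[150:300,190:390],(800,600),interpolation=2); save(b,'h_sc.png')
```

```text
(no output)
```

View pics/h_sc.png

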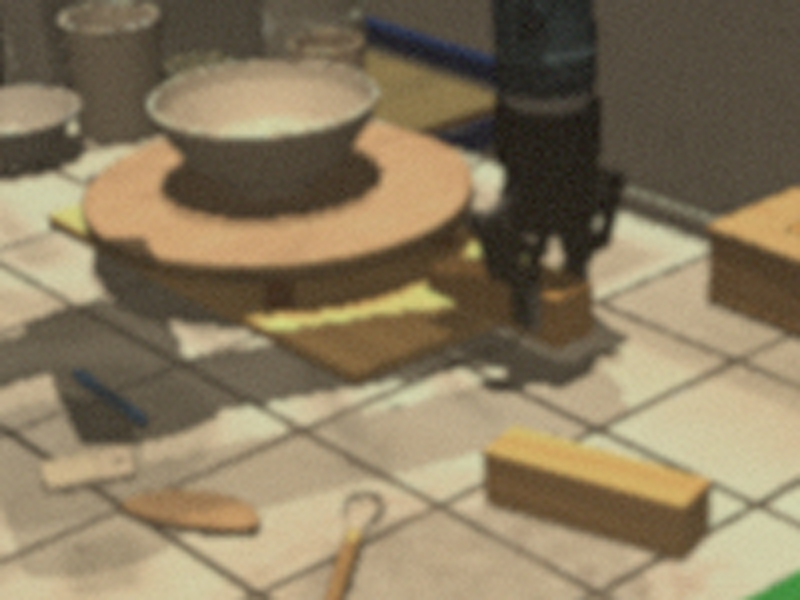

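Wedge hangs level in the grip, thin end towards the bat; front foot visible at (280,290) in the crop; block and loop tool are undisturbed. I lower it and slide it in, just above the board.

>>> play_rows(
  series=[
    {"dr": [0, 0, 0], "offset": [0, 0, 0.2], "hand": 0.3},
    {"dr": [0, 0, 0], "offset": [0, 0, 0.2], "hand": 0.3},
    {"dr": [0, 0, 0], "offset": [0, 0, 0.12], "hand": 0.3},
    {"dr": [0, 0, 0], "offset": [0, 0, 0], "hand": 0.3},
    {"dr": [0, 0, 0], "offset": [0.2, 0, 0], "hand": 0.3},
    {"dr": [0, 0, 0], "offset": [0.2, 0, 0], "hand": 0.3},
    {"dr": [0, 0, 0], "offset": [0.2, 0, 0], "hand": 0.3},
    {"dr": [0, 0, 0], "offset": [0.2, 0, 0], "hand": 0.3},
    {"dr": [0, 0, 0], "offset": [0.1, 0, 0], "hand": 0.3},
    {"dr": [0, 0, 0], "offset": [0, 0, 0], "hand": 0.3},
  ],
)

```text
time_s: 8.63
ee_pos: [0.58, -0.1139, 0.0239]
orientation: [[0.013, 1.0, 0.0], [1.0, -0.013, 0.0], [0.0, 0.0, -1.0]]
wrist_force: [0.0, -0.6, -0.7]
gripper_width: 0.455
finger_force: 90.4
```

>>> play_rows(
  series=[
    {"dr": [0, 0, 0], "offset": [0.2, 0, 0], "hand": 0.3},
    {"dr": [0, 0, 0], "offset": [0.2, 0, 0], "hand": 0.3},
    {"dr": [0, 0, 0], "offset": [0.2, -0.01, 0], "hand": 0.3},
    {"dr": [0, 0, 0], "offset": [0.2, -0.01, 0], "hand": 0.3},
    {"dr": [0, 0, 0], "offset": [0.2, 0, 0], "hand": 0.3},
    {"dr": [0, 0, 0], "offset": [0.15, 0, 0], "hand": 0.3},
    {"dr": [0, 0, 0], "offset": [0.1, 0, 0], "hand": 0.3},
    {"dr": [0, 0, 0], "offset": [0, 0, 0], "hand": 0.3},
    {"dr": [0, 0, 0], "offset": [0, 0, 0], "hand": 0.3},
    {"dr": [0, 0, 0], "offset": [0, 0, 0], "hand": 0.3},
  ],
)

```text
time_s: 9.47
ee_pos: [0.58, -0.0656, 0.0237]
orientation: [[0.015, 1.0, 0.0], [1.0, -0.015, -0.0], [-0.0, 0.0, -1.0]]
wrist_force: [-0.7, 0.2, -0.5]
gripper_width: 0.452
finger_force: 90.4
```

```bash
cat > hz.py <<'E'
from h import *
import sys
# bat rise: mean of several scene depth images, plane fit over bat top & bowl reference
def top(n=4,name='scene'):
    ws=[];
    for _ in range(n): im,d,W=cloud(name); ws.append(W)
    return im,np.nanmean(ws,0)
im,W=top()
c=np.array([.582,.186]); e=np.array([.012,1.]);
X=W[...,:2]-c; lx=X@e; ly=X@np.array([1,-.012]); r=np.hypot(lx,ly)
m=(r<.155)&(W[...,2]>.045)&(W[...,2]<.075)&(np.hypot(lx-.01,ly)>.11)
A=np.c_[lx[m],ly[m],np.ones(m.sum())]; z=W[...,2][m]
for _ in range(4):
    p=np.linalg.lstsq(A,z,rcond=None)[0]; k=abs(z-A@p)<.006; A,z=A[k],z[k]
print('plane slope x %.5f y %.5f z0 %.5f n %d'%(*p,len(z)),'z at feet %.5f at rear %.5f'%(p[2]-.11*p[0],p[2]+.11*p[0]))
s=bot.sense(); print(s['time_s'],s['ee_pos'],s['wrist_force'],s['torque'])
np.savez(sys.argv[1],im=im,W=W)
E
python3 hz.py /tmp/b0.npz
```

```text
plane slope x -0.00087 y 0.00123 z0 0.05989 n 872 z at feet 0.05999 at rear 0.05980
9.6667 [ 0.57990699 -0.06571604  0.02367839] [-0.41887354 -0.00984999 -1.17989262] [-0.03896335 -0.02418075 -0.0372901 ]hz.py:7: RuntimeWarning: Mean of empty slice
  return im,np.nanmean(ws,0)
```

>>> play_rows(
  series=[
    {"dr": [0, 0, 0], "offset": [0, 0, 0.02], "hand": 0.3},
    {"dr": [0, 0, 0], "offset": [0, 0, 0.02], "hand": 0.3},
    {"dr": [0, 0, 0], "offset": [0, 0, 0.02], "hand": 0.3},
    {"dr": [0, 0, 0], "offset": [0, 0, 0.01], "hand": 0.3},
    {"dr": [0, 0, 0], "offset": [0, 0, 0], "hand": 0.3},
    {"dr": [0, 0, 0], "offset": [0, 0, 0], "hand": 0.3},
    {"dr": [0, 0, 0], "offset": [0, 0, 0], "hand": 0.3},
    {"dr": [0, 0, 0], "offset": [0, 0, 0], "hand": 0.3},
    {"dr": [0, 0, 0], "offset": [0, 0, 0], "hand": 0.3},
    {"dr": [0, 0, 0], "offset": [0, 0, 0], "hand": 0.3},
  ],
)

```text
time_s: 10.5
ee_pos: [0.5799, -0.0655, 0.021]
orientation: [[0.015, 1.0, 0.0], [1.0, -0.015, -0.0], [-0.0, 0.0, -1.0]]
wrist_force: [-1.8, -1.2, 2.9]
gripper_width: 0.454
finger_force: 90.7
```

>>> play_rows(
  series=[
    {"dr": [0, 0, 0], "offset": [0.05, 0, 0], "hand": 0.3},
    {"dr": [0, 0, 0], "offset": [0.05, 0, 0], "hand": 0.3},
    {"dr": [0, 0, 0], "offset": [0.05, 0, 0], "hand": 0.3},
    {"dr": [0, 0, 0], "offset": [0.05, 0, 0], "hand": 0.3},
    {"dr": [0, 0, 0], "offset": [0.05, 0, 0], "hand": 0.3},
    {"dr": [0, 0, 0], "offset": [0, 0, 0], "hand": 0.3},
    {"dr": [0, 0, 0], "offset": [0, 0, 0], "hand": 0.3},
    {"dr": [0, 0, 0], "offset": [0, 0, 0], "hand": 0.3},
    {"dr": [0, 0, 0], "offset": [0, 0, 0], "hand": 0.3},
    {"dr": [0, 0, 0], "offset": [0, 0, 0], "hand": 0.3},
  ],
)

```text
time_s: 11.33
ee_pos: [0.5803, -0.0549, 0.021]
orientation: [[0.015, 1.0, 0.001], [1.0, -0.015, 0.001], [0.001, 0.001, -1.0]]
wrist_force: [0.4, 2.5, 2.7]
gripper_width: 0.453
finger_force: 90.7
```

>>> play_rows(
  series=[
    {"dr": [0, 0, 0], "offset": [0.02, 0, 0], "hand": 0.3},
    {"dr": [0, 0, 0], "offset": [0.02, 0, 0], "hand": 0.3},
    {"dr": [0, 0, 0], "offset": [0.02, 0, 0], "hand": 0.3},
    {"dr": [0, 0, 0], "offset": [0.02, 0, 0], "hand": 0.3},
    {"dr": [0, 0, 0], "offset": [0.02, 0, 0], "hand": 0.3},
    {"dr": [0, 0, 0], "offset": [0, 0, 0], "hand": 0.3},
    {"dr": [0, 0, 0], "offset": [0, 0, 0], "hand": 0.3},
    {"dr": [0, 0, 0], "offset": [0, 0, 0], "hand": 0.3},
    {"dr": [0, 0, 0], "offset": [0, 0, 0], "hand": 0.3},
    {"dr": [0, 0, 0], "offset": [0, 0, 0], "hand": 0.3},
  ],
)

```text
time_s: 12.17
ee_pos: [0.5801, -0.0515, 0.021]
orientation: [[0.015, 1.0, 0.0], [1.0, -0.015, -0.0], [-0.0, 0.0, -1.0]]
wrist_force: [-1.5, -2.6, 3.4]
gripper_width: 0.456
finger_force: 90.7
```

>>> play_rows(
  series=[
    {"dr": [0, 0, 0], "offset": [0.02, 0, 0], "hand": 0.3},
    {"dr": [0, 0, 0], "offset": [0.02, 0, 0], "hand": 0.3},
    {"dr": [0, 0, 0], "offset": [0.02, 0, 0], "hand": 0.3},
    {"dr": [0, 0, 0], "offset": [0, 0, 0], "hand": 0.3},
    {"dr": [0, 0, 0], "offset": [0, 0, 0], "hand": 0.3},
    {"dr": [0, 0, 0], "offset": [0, 0, 0], "hand": 0.3},
    {"dr": [0, 0, 0], "offset": [0, 0, 0], "hand": 0.3},
    {"dr": [0, 0, 0], "offset": [0, 0, 0], "hand": 0.3},
    {"dr": [0, 0, 0], "offset": [0, 0, 0], "hand": 0.3},
    {"dr": [0, 0, 0], "offset": [0, 0, 0], "hand": 0.3},
  ],
)

```text
time_s: 13.0
ee_pos: [0.5803, -0.0489, 0.021]
orientation: [[0.015, 1.0, 0.0], [1.0, -0.015, 0.0], [0.0, 0.0, -1.0]]
wrist_force: [0.8, -2.2, 4.9]
gripper_width: 0.454
finger_force: 90.7
```

```bash
python3 hz.py /tmp/b1.npz 2>/dev/null
```

```text
plane slope x -0.00052 y 0.00137 z0 0.05993 n 791 z at feet 0.05998 at rear 0.05987
13.2 [ 0.58031413 -0.04886669  0.02101307] [ 0.39509354 -2.35923839  6.29641839] [-0.30528678 -0.01668025 -0.01192447]
```

>>> play_rows(
  series=[
    {"dr": [0, 0, 0], "offset": [0.025, 0, 0], "hand": 0.3},
    {"dr": [0, 0, 0], "offset": [0.025, 0, 0], "hand": 0.3},
    {"dr": [0, 0, 0], "offset": [0.025, 0, 0], "hand": 0.3},
    {"dr": [0, 0, 0], "offset": [0, 0, 0], "hand": 0.3},
    {"dr": [0, 0, 0], "offset": [0, 0, 0], "hand": 0.3},
    {"dr": [0, 0, 0], "offset": [0, 0, 0], "hand": 0.3},
    {"dr": [0, 0, 0], "offset": [0, 0, 0], "hand": 0.3},
    {"dr": [0, 0, 0], "offset": [0, 0, 0], "hand": 0.3},
    {"dr": [0, 0, 0], "offset": [0, 0, 0], "hand": 0.3},
    {"dr": [0, 0, 0], "offset": [0, 0, 0], "hand": 0.3},
  ],
)

```text
time_s: 14.03
ee_pos: [0.5803, -0.0469, 0.021]
orientation: [[0.016, 1.0, 0.0], [1.0, -0.016, -0.002], [-0.002, 0.0, -1.0]]
wrist_force: [0.8, -5.3, 5.3]
gripper_width: 0.454
finger_force: 91.0
```

```bash
python3 hz.py /tmp/b2.npz 2>/dev/null
```

```text
plane slope x -0.00019 y 0.00039 z0 0.05990 n 771 z at feet 0.05992 at rear 0.05988
14.2333 [ 0.58029687 -0.04693543  0.02099917] [-0.30579617 -5.99937715  4.62430034] [-0.9039945   0.01110968  0.02001633]
```

>>> play_rows(
  series=[
    {"dr": [0, 0, 0], "offset": [0.025, 0, 0], "hand": 0.3},
    {"dr": [0, 0, 0], "offset": [0.025, 0, 0], "hand": 0.3},
    {"dr": [0, 0, 0], "offset": [0.025, 0, 0], "hand": 0.3},
    {"dr": [0, 0, 0], "offset": [0.025, 0, 0], "hand": 0.3},
    {"dr": [0, 0, 0], "offset": [0.025, 0, 0], "hand": 0.3},
    {"dr": [0, 0, 0], "offset": [0.025, 0, 0], "hand": 0.3},
    {"dr": [0, 0, 0], "offset": [0, 0, 0], "hand": 0.3},
    {"dr": [0, 0, 0], "offset": [0, 0, 0], "hand": 0.3},
    {"dr": [0, 0, 0], "offset": [0, 0, 0], "hand": 0.3},
    {"dr": [0, 0, 0], "offset": [0, 0, 0], "hand": 0.3},
  ],
)

```text
time_s: 15.07
ee_pos: [0.5805, -0.0431, 0.021]
orientation: [[0.017, 1.0, 0.0], [1.0, -0.017, -0.006], [-0.006, 0.0, -1.0]]
wrist_force: [-0.4, -12.1, 3.6]
gripper_width: 0.458
finger_force: 90.9
```

```bash
python3 hz.py /tmp/b3.npz 2>/dev/null
```

```text
plane slope x -0.00365 y 0.00147 z0 0.06024 n 741 z at feet 0.06064 at rear 0.05984
15.2667 [ 0.58042784 -0.04307965  0.02101555] [  0.71127784 -11.40981162   4.30251894] [-1.74929375  0.0338656  -0.0030858 ]
```

>>> play_rows(
  series=[
    {"dr": [0, 0.02, 0], "offset": [0.025, 0, 0], "hand": 0.3},
    {"dr": [0, 0.02, 0], "offset": [0.025, 0, 0], "hand": 0.3},
    {"dr": [0, 0.02, 0], "offset": [0.025, 0, 0], "hand": 0.3},
    {"dr": [0, 0.02, 0], "offset": [0.025, 0, 0], "hand": 0.3},
    {"dr": [0, 0.02, 0], "offset": [0.025, 0, 0], "hand": 0.3},
    {"dr": [0, 0, 0], "offset": [0.025, 0, 0], "hand": 0.3},
    {"dr": [0, 0, 0], "offset": [0, 0, 0], "hand": 0.3},
    {"dr": [0, 0, 0], "offset": [0, 0, 0], "hand": 0.3},
    {"dr": [0, 0, 0], "offset": [0, 0, 0], "hand": 0.3},
    {"dr": [0, 0, 0], "offset": [0, 0, 0], "hand": 0.3},
  ],
)

```text
time_s: 16.1
ee_pos: [0.5806, -0.0376, 0.021]
orientation: [[0.017, 1.0, 0.0], [1.0, -0.017, 0.001], [0.001, 0.0, -1.0]]
wrist_force: [-0.6, -12.1, 4.0]
gripper_width: 0.451
finger_force: 90.8
```

```bash
python3 hz.py /tmp/b4.npz 2>/dev/null
```

```text
plane slope x -0.00841 y 0.00103 z0 0.06082 n 729 z at feet 0.06174 at rear 0.05989
16.3 [ 0.58059547 -0.03756396  0.02102606] [ -0.97883608 -12.34612612   2.53636816] [-2.33758332  0.01477981  0.00885892]
```

>>> play_rows(
  series=[
    {"dr": [0, 0.01, 0], "offset": [0.025, 0, 0], "hand": 0.3},
    {"dr": [0, 0.01, 0], "offset": [0.025, 0, 0], "hand": 0.3},
    {"dr": [0, 0, 0], "offset": [0.025, 0, 0], "hand": 0.3},
    {"dr": [0, 0, 0], "offset": [0.025, 0, 0], "hand": 0.3},
    {"dr": [0, 0, 0], "offset": [0.025, 0, 0], "hand": 0.3},
    {"dr": [0, 0, 0], "offset": [0.025, 0, 0], "hand": 0.3},
    {"dr": [0, 0, 0], "offset": [0, 0, 0], "hand": 0.3},
    {"dr": [0, 0, 0], "offset": [0, 0, 0], "hand": 0.3},
    {"dr": [0, 0, 0], "offset": [0, 0, 0], "hand": 0.3},
    {"dr": [0, 0, 0], "offset": [0, 0, 0], "hand": 0.3},
  ],
)

```text
time_s: 17.13
ee_pos: [0.5807, -0.0315, 0.021]
orientation: [[0.017, 1.0, 0.0], [1.0, -0.017, 0.002], [0.002, 0.0, -1.0]]
wrist_force: [-0.2, -11.8, 4.0]
gripper_width: 0.458
finger_force: 90.8
```

```bash
for i in 5 6; do python3 hz.py /tmp/b$i.npz 2>/dev/null; done
python3 - <<'E'
import numpy as np,cv2
im=np.load('/tmp/b6.npz')['im']; cv2.imwrite('pics/fin.png',cv2.resize(im[150:300,190:390,::-1],(800,600),interpolation=2))
E
```

```text
plane slope x -0.01431 y 0.00062 z0 0.06136 n 688 z at feet 0.06293 at rear 0.05979
17.3333 [ 0.58066974 -0.03153628  0.02100118] [  0.28751877 -12.28810073   2.69723273] [-2.39194137 -0.01894445 -0.03311516]
plane slope x -0.01426 y 0.00145 z0 0.06147 n 688 z at feet 0.06304 at rear 0.05990
17.5333 [ 0.58067074 -0.03157683  0.02099506] [  0.4378257  -13.10703807   2.52166863] [-2.43355158 -0.0940146  -0.03855886]
```

View pics/fin.png

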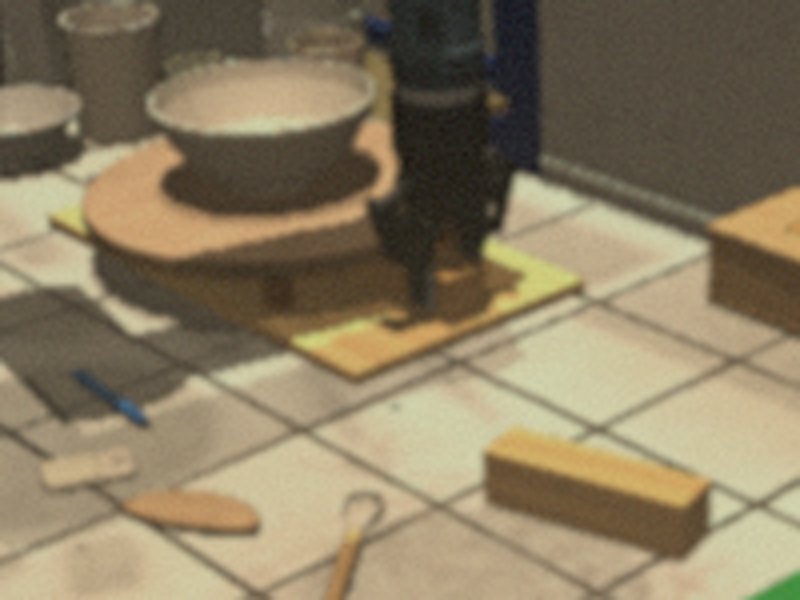

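The wedge is in under the rim with its butt on the board. The depth plane fit puts the front-feet gap at about 3.0 mm with no sideways tilt. The bowl at (262,120), the block and the loop tool have not moved, so I hand the job in.

```bash
python3 -c "
from plant import bot
print(bot.finish_job())"
```

```text
the job is handed in; nothing more can be done
None
```

The job is handed in: the wedge is still gripped under the bat's front rim, and the camera measures a gap of about 3.0 mm at the front feet; the bowl, block and loop tool have not visibly moved.

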